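# Lock the water-filter cover with the slotted key

## Task

The cover of the water-filter housing on the worktop is held by two slotted quarter-turn cams, and one of them is still undone: its slot lies across the housing instead of in line with the two dark marks beside it. Take the flat-bladed key out of its wooden rest, set its blade in the slot of the undone cam and turn it clockwise until the cam is home against its stop, then let go and leave the key standing upright in the slot. Do not turn the cam that is already home.

Things in the scene. Friction and masses are not known exactly. Their poses are not given: they have to be found in the camera images.
- key: Loose steel key, 120 g, 76 tall (mm), upright in a fixed wooden rest 64x84x32 high; lifts straight out. Origin: centre of the blade's lower end (18 over the worktop); z up, x along the blade's width. Blade 40 (x) x 5 thick (y), tip 38x3, 14 long to a flange 48 across at z 14-18. Grip plate 36 (x) x 10 (y) at z 18-76: pinch it across y, from above, at z 45-60. A half turn about z changes nothing.
- cam_loose_slot (a point): Mouth centre of the undone cam's slot, on the turning axis, level with its rib tops, 70 mm over the worktop; x along the slot, z up, turns with the cam. Brass cam 56 mm across; slot open at both ends, 10 wide, 14.5 deep, mouth flared to 16 in the top 4. Key blade seated: its flange on the ribs, origin 14 mm below this point; it then stands by itself. Clear the other cam: same height, 160 mm away.
- cam_loose (a joint): Turn of the undone cam, rad, growing clockwise seen from above: 0 = slot along the 200 mm side of the white housing (fixed, 200x300, 50 high, grey cover), 1.571 = home at a hard stop, slot along the 300 mm side, in line with the dark marks. Starts at 0.10-0.35, stays where left; friction 0.08 N m. The blade has 0.12 rad of play each way, so the cam can lag by that. Either end may be undone.
- cam_fast (a joint): Turn of the other, like cam on the same cover (160 mm from the undone one), rad, same meaning. It starts home, at 1.50-1.571, and is to stay there.
Things that resemble listed ones, but are neither listed nor needed, are in the scene too. What is shaped like the key but green or purple is not meant.

How it is judged:
On the way:
1. the key's blade is in the slot of the undone cam before the cam has been turned (still below 0.7 rad) (horizontal distance between key and cam_loose_slot below 0.015 m and z of key in the frame of cam_loose_slot below -0.007 m and value of joint cam_loose below 0.7 rad), for 0.1 s.
At the end, for the whole second after the job is handed in: The undone cam is turned home (beyond 1.35 rad, within about 12 degrees of its stop), the other cam is still home (beyond 1.35 rad), and the key stands at rest in the slot of the cam just turned: blade at least 7 mm deep, within 15 mm of the cam's axis, upright within 0.2 rad (value of joint each of cam_loose, cam_fast above 1.35 rad and horizontal distance between key and cam_loose_slot below 0.015 m and z of key in the frame of cam_loose_slot below -0.007 m and angle between key's own z axis and vertical below 0.2 rad and linear speed of key below 0.03 m/s); the robot touches nothing.
It fails at once if the cam that was already home is turned back (below 1.3 rad) (value of joint cam_fast below 1.3 rad).
It also fails if it takes over 45 s, if anything falls off the work surface, if the arm or the gripper's body presses on something with over 40 N, if the wrist force passes 120 N, or if a joint passes its speed limit or range.

## Robot

A 7-joint arm with a two-finger parallel gripper is mounted at the origin on a cart in front of the work surface, level with it; the furniture and walls round the work are solid. World frame = base frame: x ahead of the robot, y to its left, z up, the work surface at z = 0. Lengths are in m, angles in rad, forces in N, time in s.
With the tool pointing down it reaches from about 0.4 to 0.925 m from the base axis. Payload 4.1 kg.
Tool frame: the origin (TCP) lies midway between the tips of the shut fingers; the grasp point (between the pads) lies 19 mm behind it (ctrl.grip_depth is the distance from the TCP to the grasp point, in m); z points along the fingers, y is the direction in which the jaws open and shut (so a half turn about z gives the same grasp; the last joint's range is limited). The gripper opens to 85 mm and grips with 20 to 120 N. Pads are 22 mm wide; open, the fingers measure 114 mm over their backs; the gripper's body (76 mm by 85 mm) begins 54 mm behind the grasp point. The pads swing forward as they close: fully open they stand 13 mm farther back than shut.
Start: joints at [1.239, 0.398, 0.045, 1.537, -0.019, 1.207, -0.051], TCP at [0.15, -0.632, 0.197] pointing down, gripper open.
Joint ranges: [-2.82, 2.82], [-0.49, 2.23], [-1.37, 1.46], [0, 2.46], [-1.36, 4.5], [0.23, 2], [-2.94, 2.94]. Speed limits (rad/s): [2.57, 2.57, 3.14, 3.14, 3.14, 3.14, 3.14].

## Interface

Orientations are given as a unit quaternion [x, y, z, w].
In Python, from plant import ctrl gives the robot as it stands.
- The arm moves only by the tool drive_tool, never from a script. Its argument "rows" is one flat list of numbers, 7 for each row, row after row: the finger opening in mm, from 0 to 85.4, then the shift along the tool's x, y, z in mm, then the turn, a rotation vector about the tool's x, y, z in degrees. A call has 1 to 20 rows; each row is the pose to reach, as a shift and turn from the pose commanded when the call began, along the tool's axes at that moment; what a row does not reach only later rows make up. A row lasts 1/8 s, in which the tool goes at most 62.5 mm and 10.7 degrees, less where a joint would pass 70% of its speed; a pose out of reach is approached as far as the arm can. A call with a gripper value outside its range is refused whole. The fingers move at their own pace and stop on an object; "newtons" is the grip in N (left out, the last holds). Time passes only in rows, so rows that repeat a pose let the fingers close. It gives the time, the measured TCP pose, the force and the opening at its end, in the units of the state.
- ctrl.get_obs(): the state, without advancing time (a new reading comes with each control period).
- ctrl.grab_frame(name): name is "side" or "top"; returns the picture (480x640x3 uint8, red, green, blue); there is no depth.
- ctrl.camera_params(name): a dict with "mtx" (3x3 intrinsics, pixels), "D" ([k1, k2, p1, p2, k3] as OpenCV has them; the pictures are not rectified), "T" (4x4, takes a point from camera to world coordinates). Camera axes: x right, y down, z forward; pixel columns grow to the right and rows downward; lengths in m; the calibration is good to about 2 mm. A picture is of the moment at which its call begins. camera_params takes no time and is no camera call.
- ctrl.sign_off(): hands the job in, once; it reports no verdict.
The state is a dict: "t": time; "joint_pos": joint angles; "dq": joint speeds; "tau": joint torques, N m; "tcp_pos": TCP position; "orientation": TCP orientation; "ft_force": force on the tool from outside, world axes, zero at the start; "wrist_torque": the same for the moment, N m; "gripper_width": finger opening in m.
Only numpy, scipy, OpenCV 4.12 (cv2) and the standard library are available. Lean on these libraries where they do the work, as an engineer would, in place of code of your own. Each camera call takes 0.05 s, during which the arm holds its last target.

## Working session

There is one attempt and no reset: what is moved stays moved. The work goes in short steps, Python scripts to look and compute and a tool call to move; the robot and the scene stay as the last step left them, time stands still between calls to the robot, and variables do not carry over. Pictures are saved under pics/ and viewed, and the job is handed in when it is done.

Besides the shell and the picture viewer there is one more tool, called as name(argument=value, ...) on one line, values as JSON. drive_tool: Moves the arm, as the interface text tells. Its arguments: {"type":"object","properties":{"rows":{"type":"array"},"newtons":{"type":"number"}},"required":["rows"]}

```bash
mkdir -p pics; ls; python3 - <<'E'
from plant import ctrl
import cv2
for n in ("top","side"):
    im=ctrl.grab_frame(n); cv2.imwrite(f"pics/{n}0.png",im[:,:,::-1])
    p=ctrl.camera_params(n); print(n,p["mtx"].tolist(),p["D"],p["T"].round(4).tolist())
o=ctrl.get_obs(); print(o["t"],o["tcp_pos"],o["orientation"],o["gripper_width"],ctrl.grip_depth)
E
```

```text
pics
top [[579.738308545567, 0.0, 322.5938247427101], [0.0, 579.738308545567, 235.6782036057849], [0.0, 0.0, 1.0]] [0.03961926 0.         0.         0.         0.        ] [[-0.0024, -0.9809, 0.1947, 0.3283], [-1.0, 0.0029, 0.0021, 0.1215], [-0.0026, -0.1947, -0.9809, 1.0652], [0.0, 0.0, 0.0, 1.0]]
side [[487.0192311513586, 0.0, 324.7908562410719], [0.0, 487.0192311513586, 238.7186890157814], [0.0, 0.0, 1.0]] [-0.03740894  0.          0.          0.          0.        ] [[0.9157, -0.2008, 0.3482, 0.2149], [-0.401, -0.3969, 0.8256, -0.5873], [-0.0276, -0.8956, -0.444, 0.4462], [0.0, 0.0, 0.0, 1.0]]
0.1 [ 0.1498166  -0.63186859  0.19618166] [ 9.93225469e-01  1.16199962e-01 -1.64497722e-04 -8.42300018e-04] 0.08553765294540737 0.0187
```

View pics/top0.png

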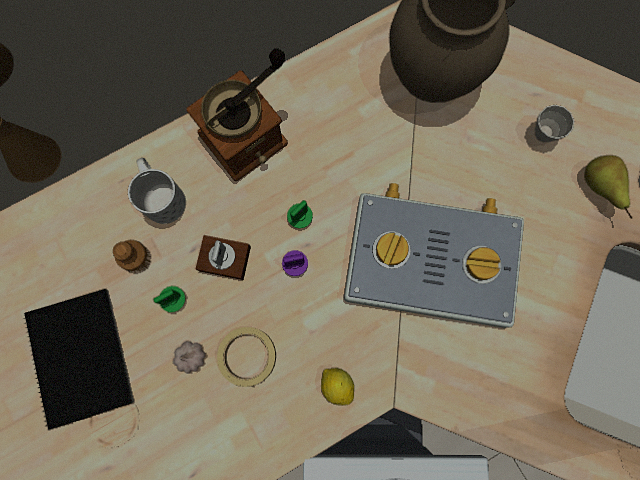

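View pics/side0.png

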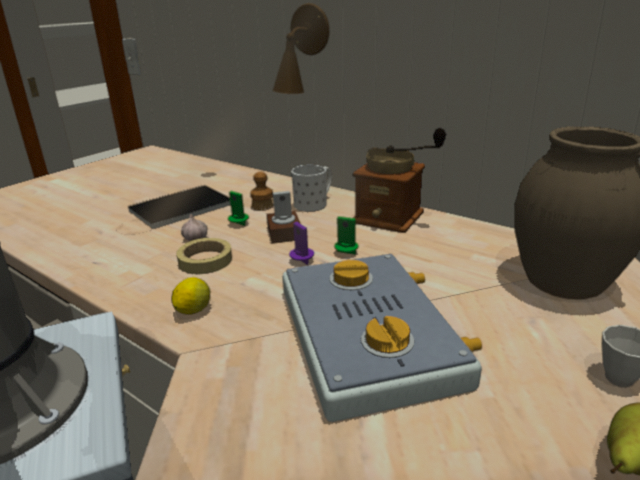

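The top view shows the brass cams at (392,249) and (483,264). The left slot lies across the marks at (366,245) and (417,253), so the left cam is undone. The right slot is in line with its marks. There are four key shapes: green at (300,215) and (171,299), purple at (295,263), and steel-grey in the wooden rest at (222,256). The grey one fits the description, and I'll confirm it enlarged.

```bash
python3 - <<'E'
import cv2,numpy as np
t=cv2.imread("pics/top0.png");s=cv2.imread("pics/side0.png")
a=cv2.resize(t[226:286,187:262],None,fx=6.4,fy=6.4,interpolation=cv2.INTER_CUBIC)[:384]
b=cv2.resize(t[224:284,355:430],(a.shape[1],a.shape[0]),interpolation=cv2.INTER_CUBIC)[:384]
cv2.imwrite("pics/crop1.png",np.hstack([a,b])[:, :800] if a.shape[1]*2<=800 else cv2.resize(np.hstack([a,b]),(800,320)))
c=cv2.resize(s[180:250,250:320],(400,400),interpolation=cv2.INTER_CUBIC);d=cv2.resize(s[245:365,320:440],(400,400),interpolation=cv2.INTER_CUBIC)
cv2.imwrite("pics/crop2.png",np.hstack([c,d]))
E
```

```text
(no output)
```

View pics/crop1.png

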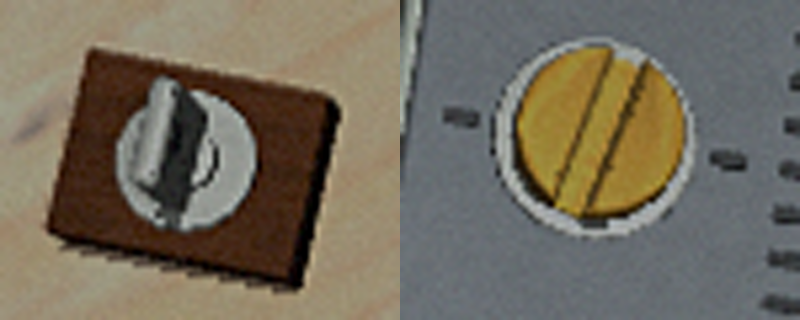

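View pics/crop2.png

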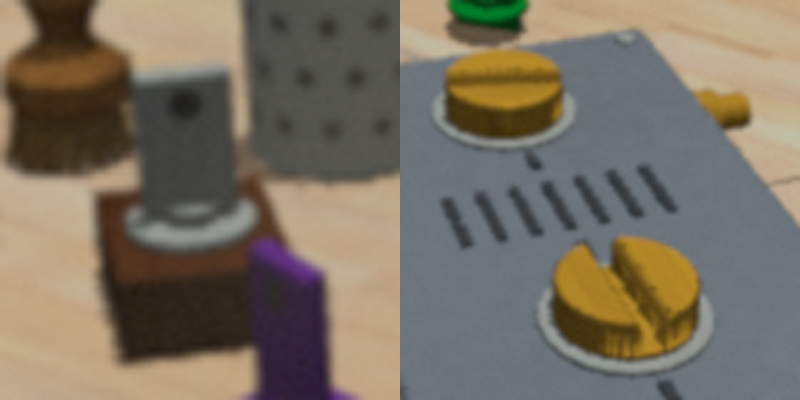

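The crops confirm it. The grey steel plate stands in the wooden rest. The left (top view) / far (side view)... I'll settle which cam is which by calculation, since the side view shows them in perspective.

```bash
cat > h.py <<'E'
from plant import ctrl
import cv2,numpy as np
P={n:ctrl.camera_params(n) for n in("top","side")}
def ray(n,uv):
    p=P[n];q=cv2.undistortPoints(np.array([[uv]],float),p["mtx"],p["D"])[0,0]
    T=p["T"];return T[:3,3],T[:3,:3]@np.array([q[0],q[1],1.])
def pl(n,uv,z):
    o,d=ray(n,uv);return o+d*(z-o[2])/d[2]
def proj(n,X):
    p=P[n];Ti=np.linalg.inv(p["T"]);r=cv2.Rodrigues(Ti[:3,:3])[0]
    return cv2.projectPoints(np.array(X,float).reshape(-1,3),r,Ti[:3,3],p["mtx"],p["D"])[0][:,0]
E
python3 - <<'E'
from h import *
np.set_printoptions(precision=4,suppress=True)
c=lambda x,y:(187+x/5.333-.4,226+y/5.333-.4)
d=lambda x,y:(355+(x-400)/5.333-.4,224+y/5.333-.4)
print("keytop",pl("top",c(158,135),.094),"flange",pl("top",c(187,160),.036))
a,b=pl("top",c(165,80),.094),pl("top",c(150,190),.094);print("dir",a-b,np.degrees(np.arctan2(*(a-b)[1::-1])))
R=[pl("top",c(*q),.032) for q in((92,48),(338,98),(298,284),(48,232))];print("rest",np.mean(R,0),[np.linalg.norm(R[i]-R[i-1]).round(4) for i in range(4)],[np.degrees(np.arctan2(*(R[i]-R[i-1])[1::-1])).round(1) for i in range(4)])
print("cam",pl("top",d(601,130),.07))
for q in [((612,48),(556,208)),((648,62),(585,215))]:
    e=pl("top",d(*q[0]),.07)-pl("top",d(*q[1]),.07);print("slot",np.degrees(np.arctan2(e[1],e[0])),e)
H=[pl("top",q,.05) for q in((360,196),(523,216),(512,325),(346,302))];print([np.linalg.norm(H[i]-H[i-1]).round(4) for i in range(4)],[np.degrees(np.arctan2(*(H[i]-H[i-1])[1::-1])).round(1) for i in range(4)],np.mean(H,0))
m=pl("top",d(462,117),.05)-pl("top",d(728,160),.05);print("marks",np.degrees(np.arctan2(m[1],m[0])))
s1=lambda x,y:(250+x/5.714-.4,180+y/5.714-.4); s2=lambda x,y:(320+(x-400)/3.333-.35,245+y/3.333-.35)
print("side keytop",pl("side",s1(182,75),.094),"flange",pl("side",s1(190,218),.036),"camfar",pl("side",s2(505,77),.07),"camnear",pl("side",s2(627,288),.07),"cam2top",pl("top",(484,262.5),.07))
E
```

```text
keytop [0.4952 0.3042 0.094 ] flange [0.4966 0.3051 0.036 ]
dir [ 0.0355 -0.0036  0.    ] -5.740421138186499
rest [0.4956 0.3034 0.032 ] [np.float64(0.0643), np.float64(0.0858), np.float64(0.0645), np.float64(0.0863)] [np.float64(-11.1), np.float64(-101.8), np.float64(169.3), np.float64(78.0)]
cam [0.5037 0.0023 0.07  ]
slot -20.281045656746457 [ 0.053  -0.0196  0.    ]
slot -23.39755861419592 [ 0.0506 -0.0219  0.    ]
[np.float64(0.193), np.float64(0.2929), np.float64(0.1953), np.float64(0.288)] [np.float64(-8.1), np.float64(-97.5), np.float64(170.4), np.float64(82.1)] [ 0.4878 -0.0744  0.05  ]
marks 80.48590977501787
side keytop [0.4968 0.2997 0.094 ] flange [0.4978 0.3055 0.036 ] camfar [0.5058 0.001  0.07  ] camnear [ 0.476  -0.1621  0.07  ] cam2top [ 0.4778 -0.1551  0.07  ]
```

Both views agree. The undone cam is at about (0.504, 0.002), with its slot at about -21.8° and the housing's short side at about -9°, so the cam reads about 0.22 rad. The other cam is at about (0.477, -0.157), 160 mm away. The key is at about (0.496, 0.304). I'll overlay the models to check and refine this.

```bash
cat > ov.py <<'E'
from h import *
def box(x,y,yaw,dx,dy,z):
    c,s=np.cos(np.radians(yaw)),np.sin(np.radians(yaw))
    return [(x+c*a*dx/2-s*b*dy/2,y+s*a*dx/2+c*b*dy/2,z) for a,b in((1,1),(-1,1),(-1,-1),(1,-1))]
def circ(x,y,r,z): return [(x+r*np.cos(t),y+r*np.sin(t),z) for t in np.linspace(0,6.28,40)]
def crop(n,im,shapes,cx,cy,w,out=400):
    k=out/w;M=np.array([[k,0,-(cx-w/2)*k],[0,k,-(cy-w/2)*k]])
    o=cv2.warpAffine(im,M,(out,out),flags=cv2.INTER_CUBIC)
    for S,col in shapes:
        q=proj(n,S)@M[:,:2].T+M[:,2]
        cv2.polylines(o,[np.round(q*8).astype(int)],True,col,1,cv2.LINE_AA,3)
    return o
E
python3 - <<'E'
from ov import *
t=cv2.imread("pics/top0.png");s=cv2.imread("pics/side0.png")
kx,ky,yw=.4962,.3045,-11
K=[(box(kx,ky,yw,.036,.010,.094),(0,255,0)),(box(kx,ky,yw,.036,.010,.036),(0,255,0)),(circ(kx,ky,.024,.036),(255,255,0)),(box(kx,ky,yw,.064,.084,.032),(0,0,255))]
cx,cy,cw=.504,.002,-21.8
C=[(circ(cx,cy,.028,.07),(0,255,0)),(box(cx,cy,cw,.056,.016,.07),(255,0,255)),(box(cx,cy,cw,.056,.010,.0555),(255,0,0))]
cv2.imwrite("pics/ov1.png",np.hstack([crop("top",t,K,222,255,64),crop("side",s,K,283,213,64)]))
cv2.imwrite("pics/ov2.png",np.hstack([crop("top",t,C,392,249,60),crop("side",s,C,350,274,60)]))
E
```

```text
(no output)
```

View pics/ov1.png

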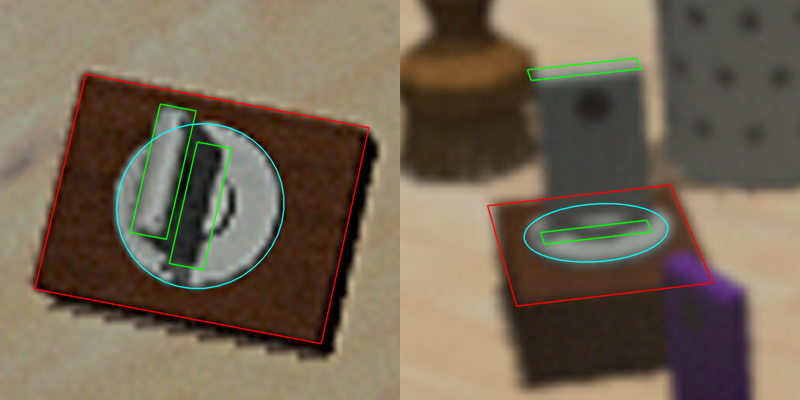

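View pics/ov2.png

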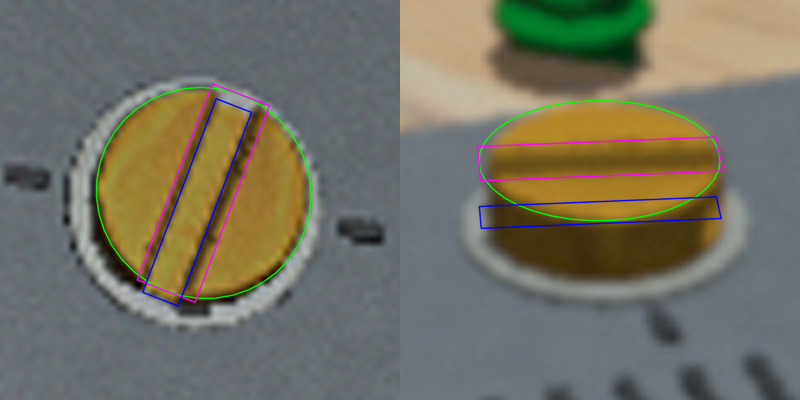

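The overlays fit: rest, flange and cam are within about 2 mm, with small offsets on the key's top edge in the side view. The key's yaw is about -10.5°. To keep the last joint in range through the turn, I'll grasp with tool x at 169.5°. First I'll go above the key.

drive_tool(rows=[85,0,0,-50,0,0,0,85,369,-254,-50,0,0,-10,85,369,-254,-50,0,0,-20,85,369,-254,-50,0,0,-30,85,369,-254,-50,0,0,-40,85,369,-254,-50,0,0,-50,85,369,-254,-50,0,0,-60,85,369,-254,-50,0,0,-70,85,369,-254,-50,0,0,-80,70,553,-831,-50,0,0,-90,70,553,-831,-50,0,0,-100,70,553,-831,-50,0,0,-110,70,553,-831,-50,0,0,-120,70,553,-831,-50,0,0,-130,70,553,-831,-50,0,0,-140,70,553,-831,-50,0,0,-150,70,553,-831,-50,0,0,-156,70,553,-831,-50,0,0,-156,70,553,-831,-50,0,0,-156,70,553,-831,-50,0,0,-156], newtons=60)

```text
t: 2.6
tcp_pos: [0.4943, 0.308, 0.2465]
orientation: [0.089, 0.996, 0.001, -0.001]
ft_force: [0.5, -0.6, 0.2]
gripper_width: 0.0702
```

```bash
python3 - <<'E'
from h import *
im=ctrl.grab_frame("side");cv2.imwrite("pics/s1.png",im[:,:,::-1])
o=ctrl.get_obs();print(o["tcp_pos"],o["orientation"],o["joint_pos"],abs(o["dq"]).max(),o["ft_force"])
E
```

```text
[0.49527366 0.30518842 0.24640768] [ 9.10800319e-02  9.95843257e-01 -1.38588729e-05 -7.97519260e-04] [ 0.07895293  0.34737619 -0.90371679  1.61799199  0.27889918  1.3141473
  0.52090661] 0.04497084807216229 [-0.18298141  0.7478192   0.71651785]
```

View pics/s1.png

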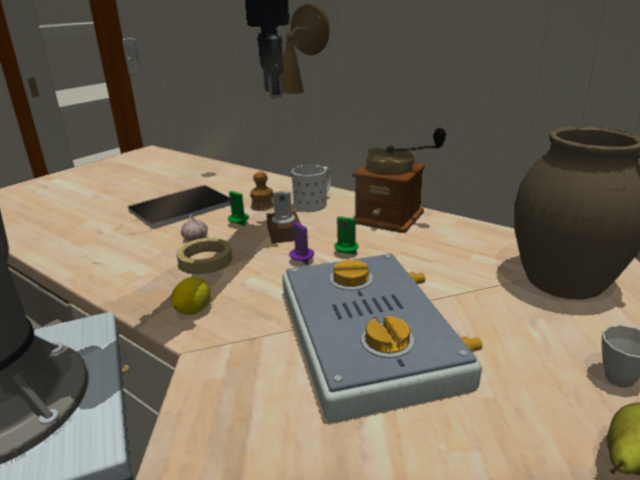

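The gripper hangs above the key (around (270,60) in the side view), clear and settled on target. I'll descend and grip.

drive_tool(rows=[60,0,0,60,0,0,0,60,0,0,110,0,0,0,60,0,0,150,0,0,0,60,0,0,175,0,0,0,60,0,0,190,0,0,0,60,0,0,195,0,0,0,60,0,0,195,0,0,0,30,0,0,195,0,0,0,15,0,0,195,0,0,0,0,0,0,195,0,0,0,0,0,0,195,0,0,0,0,0,0,195,0,0,0,0,0,0,195,0,0,0], newtons=70)

```text
t: 4.28
tcp_pos: [0.4966, 0.3042, 0.0525]
orientation: [0.093, 0.996, 0.0, 0.0]
ft_force: [0.7, 0.1, 3.4]
gripper_width: 0.0073
```

```bash
python3 - <<'E'
from ov import *
im=ctrl.grab_frame("side")[:,:,::-1];cv2.imwrite("pics/s2.png",np.hstack([crop("side",im,[],283,200,100),crop("top",ctrl.grab_frame("top")[:,:,::-1],[],222,250,120)]))
o=ctrl.get_obs();print(o["tcp_pos"],o["orientation"],o["gripper_width"],o["ft_force"],o["wrist_torque"])
E
```

```text
[0.49663741 0.30415536 0.05245383] [9.28355672e-02 9.95681325e-01 3.57227923e-04 3.60206223e-04] 0.007644904643819891 [0.05460308 0.99763754 3.71257958] [ 0.10743964 -0.09590131 -0.01847097]
```

View pics/s2.png

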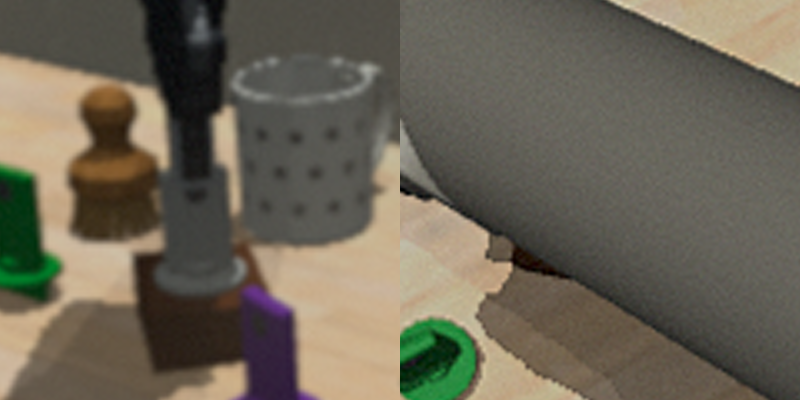

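The fingers hold the grip plate at 7.6 mm, narrower than the 10 mm expected. I'll lift the key and verify the hold.

drive_tool(rows=[0,0,0,-5,0,0,0,0,0,0,-15,0,0,0,0,0,0,-40,0,0,0,0,0,0,-80,0,0,0,0,0,0,-105,0,0,0,0,0,0,-105,0,0,0,0,0,0,-105,0,0,0])

```text
t: 5.25
tcp_pos: [0.4956, 0.3027, 0.1559]
orientation: [0.093, 0.996, -0.001, -0.001]
ft_force: [-0.1, -0.5, -2.0]
gripper_width: 0.0073
```

```bash
python3 - <<'E'
from ov import *
im=ctrl.grab_frame("side")[:,:,::-1];cv2.imwrite("pics/s3.png",np.hstack([crop("side",im,[],283,170,100),crop("top",ctrl.grab_frame("top")[:,:,::-1],[],222,250,120)]))
o=ctrl.get_obs();print(o["tcp_pos"],o["orientation"],o["gripper_width"],o["ft_force"],o["wrist_torque"],o["joint_pos"])
E
```

```text
[0.49540287 0.30274621 0.15540297] [ 9.28496821e-02  9.95678952e-01 -9.86220962e-04 -1.17793051e-03] 0.00756796548721326 [ 0.49455912 -0.62843669 -1.13060704] [-0.01925152  0.01711777  0.00362174] [ 0.05150681  0.42392786 -0.87228534  1.73615674  0.35174505  1.15021128
  0.4602538 ]
```

View pics/s3.png

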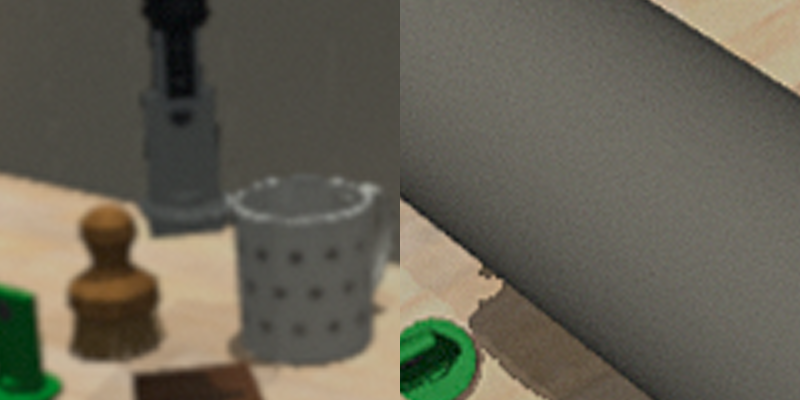

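The key is lifted clear of the rest and upright. I'll check its pose in the hand by overlay, then move to the cam.

```bash
cat > kov.py <<'E'
from ov import *
import sys
def keyov(name,cx,cy,w=70,off=.0345,dx=0.,extra=[]):
    o=ctrl.get_obs();x,y,z=o["tcp_pos"];q=o["orientation"];yaw=np.degrees(2*np.arctan2(q[1],q[0]))
    z0=z-off;c,s=np.cos(np.radians(yaw)),np.sin(np.radians(yaw));x+=dx*c;y+=dx*s
    K=[(box(x,y,yaw,.036,.01,z0+.076),(0,255,0)),(circ(x,y,.024,z0+.014),(255,255,0)),(circ(x,y,.024,z0+.018),(255,255,0)),(box(x,y,yaw,.038,.003,z0),(0,0,255))]+extra
    im=ctrl.grab_frame("side")[:,:,::-1]
    uv=proj("side",[(x,y,z0+.03)])[0]
    cv2.imwrite(name,np.hstack([crop("side",im,[],*uv,w),crop("side",im,K,*uv,w)]))
    print(o["t"],o["tcp_pos"],yaw,z0,uv,o["gripper_width"],o["ft_force"])
E
python3 -c "
from kov import *
keyov('pics/k1.png',0,0)"
```

```text
5.35 [0.49540287 0.30274621 0.15540297] 169.34485022838393 0.12090296598621658 [278.38260858 165.4413394 ] 0.00756796548721326 [ 0.49455912 -0.62843669 -1.13060704]
```

View pics/k1.png

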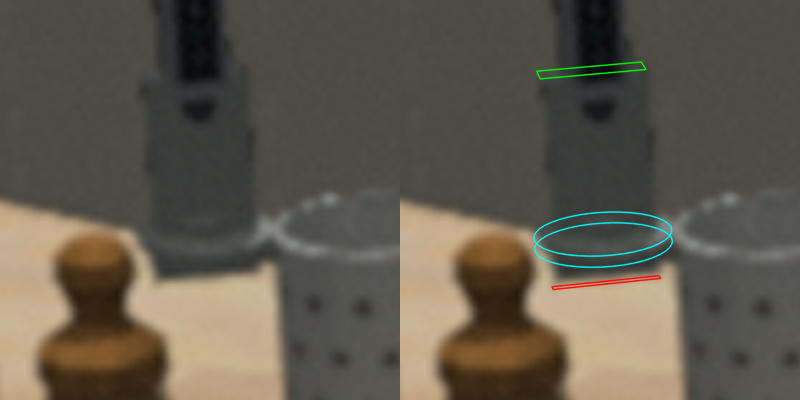

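In hand, the flange matches the model laterally within about 1 mm. The plate's ends look bevelled. I'll move over the cam and turn to the slot angle.

drive_tool(rows=[0,-13,-60,0,0,0,2,0,-26,-120,0,0,0,4,0,-39,-180,5,0,0,6,0,-51,-236,10,0,0,8,0,-60,-276,15,0,0,10,0,-64,-295,20,0,0,11,0,-64,-295,25,0,0,11,0,-64,-295,25,0,0,11,0,-64,-295,25,0,0,11])

```text
t: 6.52
tcp_pos: [0.5048, 0.0043, 0.1323]
orientation: [0.186, 0.983, 0.0, 0.0]
ft_force: [-0.3, 0.9, -1.6]
gripper_width: 0.0074
```

```bash
python3 - <<'E'
from kov import *
cx,cy,cw=.504,.002,-21.8
C=[(circ(cx,cy,.028,.07),(0,255,255)),(box(cx,cy,cw,.056,.016,.07),(255,0,255))]
keyov('pics/k2.png',0,0,extra=C,w=90)
cv2.imwrite("pics/t2.png",crop("top",ctrl.grab_frame("top")[:,:,::-1],C,392,249,100))
print(ctrl.get_obs()["joint_pos"])
E
```

```text
6.525 [0.50482207 0.00433352 0.13229942] 158.56319058544 0.09779942226613639 [349.44680669 233.44511222] 0.007409519246660681 [-0.33040558  0.85162536 -1.62265258]
[ 0.57837245  0.27189121 -0.77825277  1.93773632  0.22304941  1.01846566
  0.89593521]
```

View pics/k2.png

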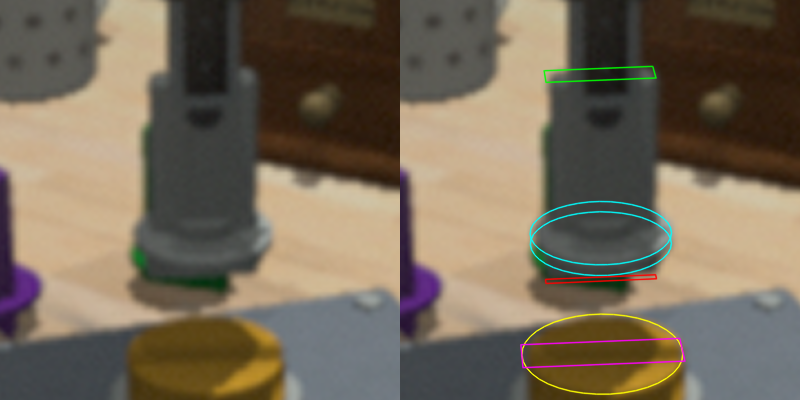

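View pics/t2.png

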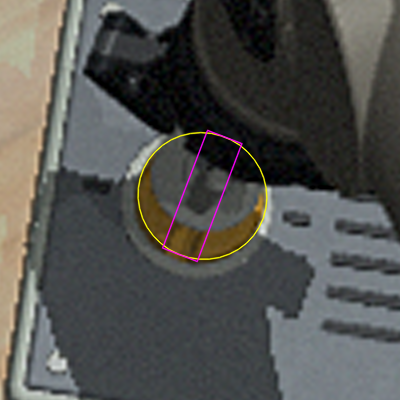

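The key is directly over the cam and its blade is parallel to the slot. Measured TCP is 2 mm off in y, within the 6 mm flare. I'll descend in stages.

drive_tool(rows=[0,0,0,10,0,0,0,0,0,0,20,0,0,0,0,0,0,26,0,0,0,0,0,0,31,0,0,0,0,0,0,34,0,0,0,0,0,0,34,0,0,0])

```text
t: 7.38
tcp_pos: [0.5046, 0.0019, 0.0979]
orientation: [0.188, 0.982, -0.0, -0.0]
ft_force: [-0.1, 0.3, -1.2]
gripper_width: 0.0078
```

The blade is 6–7 mm below the mouth with no contact force. I'll continue to the seat.

drive_tool(rows=[0,0,0,3,0,0,0,0,0,0,6,0,0,0,0,0,0,8,0,0,0,0,0,0,8,0,0,0])

```text
t: 7.88
tcp_pos: [0.5049, 0.0022, 0.0904]
orientation: [0.188, 0.982, 0.0, 0.0]
ft_force: [-0.5, 0.6, 0.5]
gripper_width: 0.0075
```

```bash
python3 - <<'E'
from kov import *
cx,cy,cw=.504,.002,-21.8
C=[(circ(cx,cy,.028,.07),(0,255,255)),(box(cx,cy,cw,.056,.016,.07),(255,0,255))]
keyov('pics/k3.png',0,0,extra=C,w=90)
print(ctrl.get_obs()["wrist_torque"])
E
```

```text
7.875 [0.50485475 0.00215757 0.09036249] 158.35296339956636 0.05586249149212594 [350.2327282  258.58708081] 0.007509665582315689 [-0.48147395  0.5614352   0.52009848]
[ 0.07534703  0.1983449  -0.00474465]
```

View pics/k3.png

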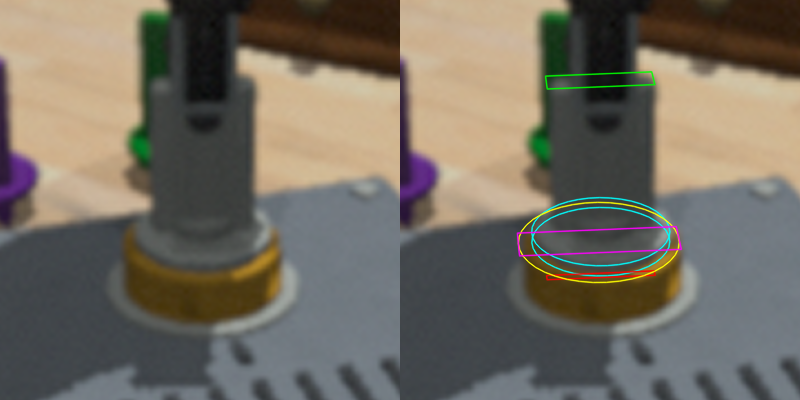

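The key is seated, with its flange on the ribs and its origin about 14 mm below the mouth. Now I'll turn it clockwise.

drive_tool(rows=[0,0,0,8,0,0,5,0,0,0,8,0,0,11,0,0,0,8,0,0,17,0,0,0,8,0,0,23,0,0,0,8,0,0,29,0,0,0,8,0,0,35,0,0,0,8,0,0,41,0,0,0,8,0,0,41,0,0,0,8,0,0,41])

```text
t: 9.05
tcp_pos: [0.5064, 0.0028, 0.0895]
orientation: [0.52, 0.854, -0.001, 0.002]
ft_force: [-15.2, 1.2, 50.6]
gripper_width: 0.0077
```

```bash
python3 - <<'E'
from h import *
o=ctrl.get_obs();q=o["orientation"];print(o["t"],o["tcp_pos"],np.degrees(2*np.arctan2(q[1],q[0])),o["ft_force"],o["wrist_torque"],o["joint_pos"])
E
```

```text
9.05 [0.50643992 0.00277798 0.08947985] 117.31001156622898 [-15.15020208   1.2324661   50.56878527] [-0.0442106   3.93453769 -0.11514625] [ 0.43014444  0.30389202 -0.61280191  1.98110372  0.22264354  0.91962707
  0.17982523]
```

I wrongly repeated the 8 mm depth offset, which pressed the key down with 50 N, well under the limits. I'll back that out before turning further.

drive_tool(rows=[0,0,0,-4,0,0,0,0,0,0,-8,0,0,0,0,0,0,-8,0,0,0])

```text
t: 9.43
tcp_pos: [0.5054, 0.0019, 0.0904]
orientation: [0.52, 0.854, 0.0, 0.001]
ft_force: [0.1, 0.9, 3.5]
gripper_width: 0.0073
```

```bash
python3 - <<'E'
from kov import *
keyov('pics/k4.png',0,0,w=90)
print(ctrl.get_obs()["wrist_torque"])
E
```

```text
9.425 [0.50537345 0.00186057 0.09039551] 117.33666456246277 0.0558955062208876 [350.62172908 258.57878913] 0.007303520827240848 [0.10564801 0.86918298 3.54171313]
[0.06512185 0.01244332 0.01999783]
```

View pics/k4.png

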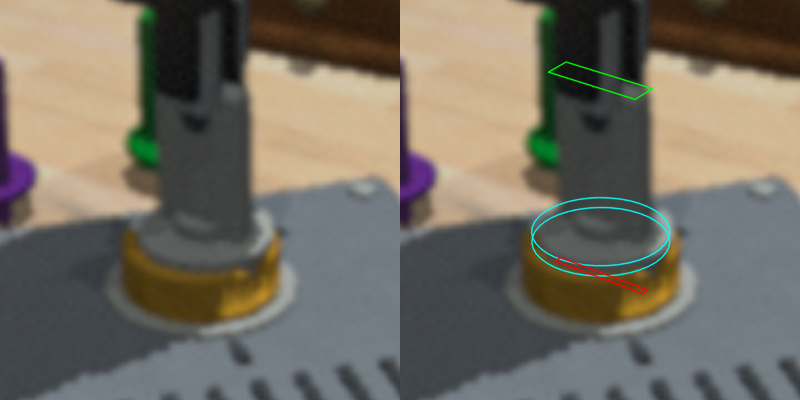

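The force is back to 3 N, the key is upright and seated, and the cam has followed (its slot end now shows at the right front). I'll keep turning.

drive_tool(rows=[0,0,0,0,0,0,5,0,0,0,0,0,0,11,0,0,0,0,0,0,17,0,0,0,0,0,0,23,0,0,0,0,0,0,29,0,0,0,0,0,0,34,0,0,0,0,0,0,38,0,0,0,0,0,0,40,0,0,0,0,0,0,40])

```text
t: 10.6
tcp_pos: [0.5043, 0.0013, 0.09]
orientation: [0.781, 0.625, -0.001, 0.0]
ft_force: [-1.5, -1.2, 4.6]
gripper_width: 0.0075
```

```bash
python3 - <<'E'
from kov import *
keyov('pics/k5.png',0,0,w=90)
print(ctrl.get_obs()["wrist_torque"])
E
```

```text
10.6 [0.50433996 0.00131798 0.09003856] 77.3221635949456 0.05553856046935979 [350.17549281 259.08024445] 0.007480465291385275 [-1.45403915 -1.16063609  4.64432717]
[-0.1986901   0.51990901  0.07806237]
```

View pics/k5.png

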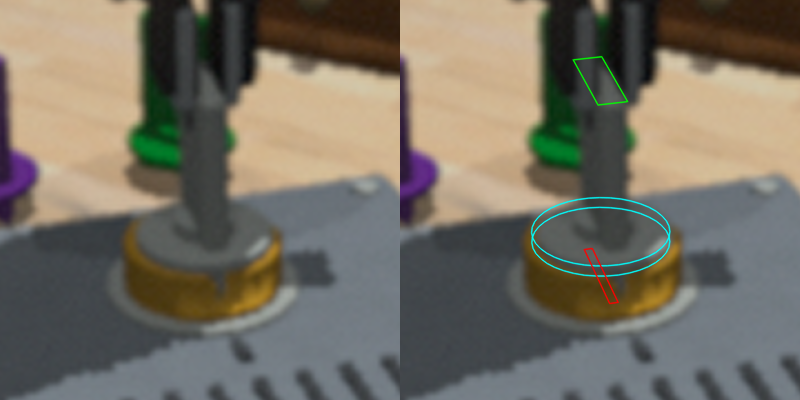

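The friction-level torque (0.08 N m) shows the cam has not reached its stop yet. I'll take a few more degrees and watch the torque.

drive_tool(rows=[0,0,0,0,0,0,2,0,0,0,0,0,0,4,0,0,0,0,0,0,5,0,0,0,0,0,0,5])

```text
t: 11.15
tcp_pos: [0.5042, 0.0014, 0.09]
orientation: [0.807, 0.59, -0.001, -0.0]
ft_force: [-2.8, -0.3, 5.7]
gripper_width: 0.0075
```

```bash
python3 - <<'E'
from h import *
o=ctrl.get_obs();q=o["orientation"];print(o["t"],o["tcp_pos"],np.degrees(2*np.arctan2(q[1],q[0])),o["ft_force"],o["wrist_torque"])
E
```

```text
11.15 [0.50421185 0.00135754 0.09001255] 72.34518877321949 [-2.79951491 -0.27843811  5.68397575] [-0.09869018  0.56568809  0.09313955]
```

drive_tool(rows=[0,0,0,0,0,0,2,0,0,0,0,0,0,4,0,0,0,0,0,0,4])

```text
t: 11.52
tcp_pos: [0.5042, 0.0014, 0.09]
orientation: [0.827, 0.563, -0.001, 0.0]
ft_force: [-1.2, -0.2, 5.1]
gripper_width: 0.0072
```

```bash
python3 - <<'E'
from kov import *
cx,cy=.5042,.0014
keyov('pics/k6.png',0,0,w=90,extra=[(circ(cx,cy,.028,.07),(0,255,255))]+[([(cx+.03*np.cos(np.radians(a)),cy+.03*np.sin(np.radians(a)),.07),(cx+.03*np.cos(np.radians(a)),cy+.03*np.sin(np.radians(a)),.0555)],(255,0,255)) for a in(-92,-99,-106)])
print(ctrl.get_obs()["wrist_torque"])
E
```

```text
11.525 [0.50418617 0.00143589 0.09003099] 68.51203664696608 0.0555309919971845 [350.05142075 259.07302699] 0.0072313681968967725 [-1.21344354 -0.17225072  5.0681446 ]
[-0.14537048  0.59668294  0.74262881]
```

View pics/k6.png

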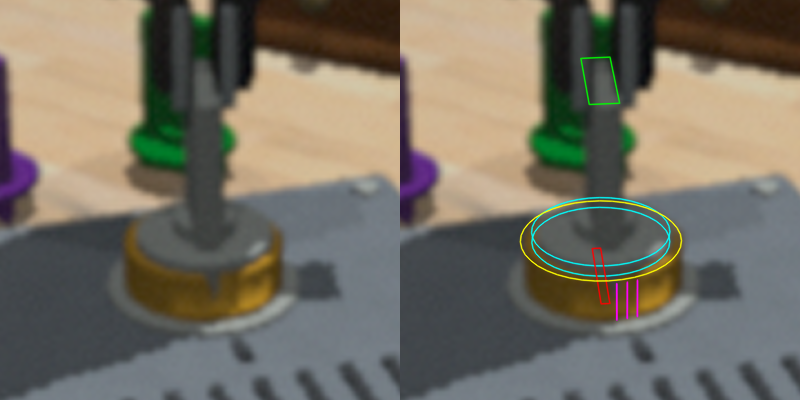

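The torque jumped to 0.74 N m, so the cam is at its stop. I'll ease back 5° within the play to relieve it, then open and retreat straight up.

drive_tool(rows=[0,0,0,0,0,0,-3,0,0,0,0,0,0,-5,0,0,0,0,0,0,-5,12,0,0,0,0,0,-5,20,0,0,0,0,0,-5,40,0,0,0,0,0,-5,60,0,0,0,0,0,-5,60,0,0,0,0,0,-5], newtons=30)

```text
t: 12.58
tcp_pos: [0.5047, 0.0019, 0.0901]
orientation: [0.802, 0.597, 0.0, 0.0]
ft_force: [0.3, -0.2, -0.4]
gripper_width: 0.0601
```

```bash
python3 - <<'E'
from kov import *
keyov('pics/k7.png',0,0,w=90)
print(ctrl.get_obs()["wrist_torque"])
E
```

```text
12.575 [0.50467155 0.00194279 0.09005248] 73.33882975849735 0.055552480404079924 [350.18862618 258.85018512] 0.060136726741777224 [ 0.29228267 -0.19705091 -0.4121954 ]
[-0.02713925 -0.00861861  0.02573951]
```

View pics/k7.png

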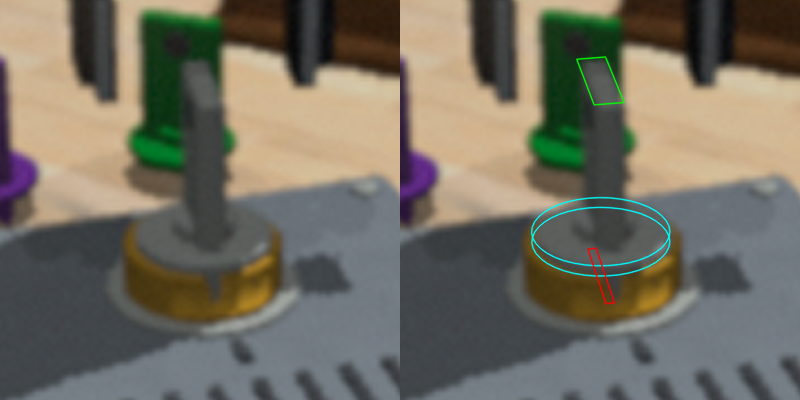

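The fingers are clear and the key stands by itself. I'll retreat up and then sideways, out of the top camera's view.

drive_tool(rows=[60,0,0,-30,0,0,0,60,0,0,-80,0,0,0,60,0,0,-140,0,0,0,60,60,0,-150,0,0,0,60,120,0,-150,0,0,0,60,180,0,-150,0,0,0,60,240,0,-150,0,0,0,60,280,0,-150,0,0,0,60,280,0,-150,0,0,0,60,280,0,-150,0,0,0])

```text
t: 13.88
tcp_pos: [0.5849, 0.2691, 0.2397]
orientation: [0.802, 0.597, -0.001, 0.0]
ft_force: [-0.5, -0.8, -0.1]
gripper_width: 0.06
```

```bash
python3 - <<'E'
from ov import *
t=ctrl.grab_frame("top")[:,:,::-1];s=ctrl.grab_frame("side")[:,:,::-1]
kx,ky,yw=.5045,.0017,-106
K=[(box(kx,ky,yw,.036,.01,.132),(0,255,0)),(circ(kx,ky,.024,.074),(255,255,0)),(box(kx,ky,-99.5,.056,.016,.07),(255,0,255))]
cv2.imwrite("pics/f1.png",np.hstack([crop("top",t,[],435,255,190),crop("side",s,[],365,300,150)]))
cv2.imwrite("pics/f2.png",np.hstack([crop("top",t,[],392,249,64),crop("top",t,K,392,249,64)]))
o=ctrl.get_obs();print(o["t"],o["tcp_pos"],o["ft_force"])
E
```

```text
13.975 [0.58524923 0.26805274 0.24000408] [-0.58409688  0.22916533 -0.23234677]
```

View pics/f1.png

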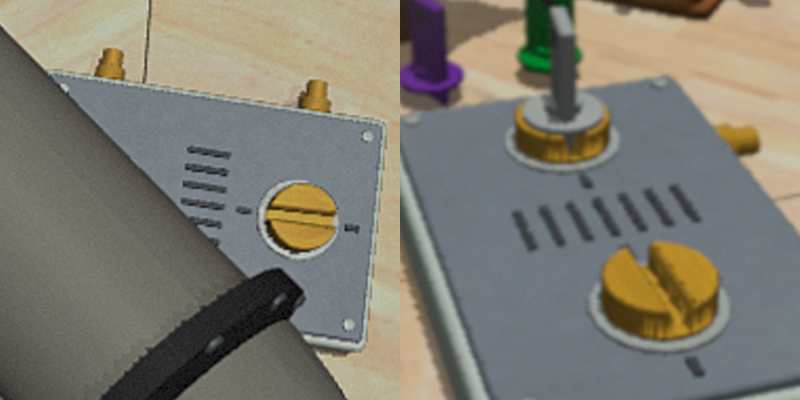

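View pics/f2.png

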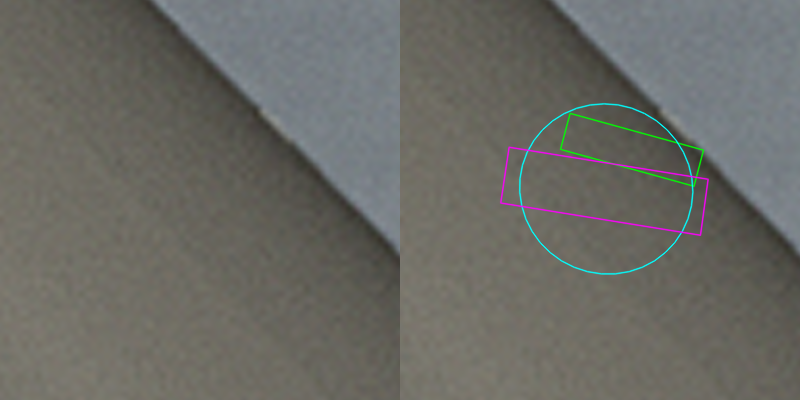

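The side view shows the key upright with the slot end facing the mark, and the other cam in line with its marks. The arm hides the key from the top camera, so I'll move aside once more for a last check.

drive_tool(rows=[60,40,-38,-20,0,0,0,60,80,-76,-20,0,0,0,60,120,-114,-20,0,0,0,60,160,-153,-20,0,0,0,60,160,-153,-20,0,0,0,60,160,-153,-20,0,0,0,60,160,-153,-20,0,0,0])

```text
t: 14.85
tcp_pos: [0.4864, 0.4648, 0.26]
orientation: [0.803, 0.596, 0.0, 0.001]
ft_force: [-0.7, -0.7, 0.0]
gripper_width: 0.0599
```

```bash
python3 - <<'E'
from ov import *
t=ctrl.grab_frame("top")[:,:,::-1]
kx,ky,yw=.5045,.0017,-106
K=[(box(kx,ky,yw,.036,.01,.132),(0,255,0)),(circ(kx,ky,.024,.074),(255,255,0)),(box(kx,ky,-99.5,.056,.016,.07),(255,0,255))]
cv2.imwrite("pics/f3.png",np.hstack([crop("top",t,[],435,255,190),crop("top",t,K,392,249,64)]))
o=ctrl.get_obs();print(o["t"],o["tcp_pos"],o["ft_force"],abs(o["dq"]).max())
E
```

```text
14.9 [0.48610733 0.46506787 0.26001666] [-0.1244585   0.21021969  0.19818993] 0.008778499479725102
```

View pics/f3.png

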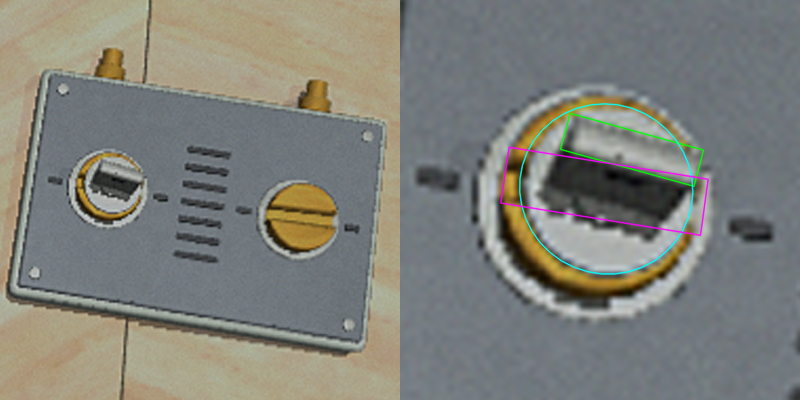

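The top view shows the key upright and centred on the left cam, with its slot end (magenta box at about (510,170)) lying in line with the marks. The right cam is unchanged and in line with its own marks. The arm is still and touching nothing.

```bash
python3 -c "
from plant import ctrl
print(ctrl.sign_off())"
```

```text
the job is handed in; nothing more can be done
None
```

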